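Hold a freshly glued maze bumper down with a push rod

ROBOT

A 6-joint arm with a two-finger parallel gripper is mounted at the origin on the work surface. World frame = base frame: x ahead of the robot, y to its left, z up, the work surface at z = 0. Lengths are in mm, angles in rad, forces in N, time in s.
With the tool pointing down it reaches from about 350 to 1000 mm from the base axis. Payload 7.1 kg.
Tool frame: the origin (TCP) lies where the fingers leave the gripper's body, on its centre line; the fingertips stand 73 mm ahead of it and the grasp point (between the pads) lies 54 mm ahead of it; z points along the fingers, y is the line along which they close (so a half turn about z gives the same grasp; the last joint's range is limited). The gripper opens to 85 mm and grips with 20 to 120 N. Pads are 22 mm wide; open, the fingers measure 114 mm over their backs; the gripper's body (76 mm by 85 mm) begins 54 mm behind the grasp point. The pads swing forward as they close: fully open they stand 13 mm farther back than shut.
Start: joints at [-1.131, 0.423, 1.63, -0, 1.089, -0.019], TCP at [276.81, -560.341, 303.919] pointing down, gripper open.
Joint ranges: [-3, 3], [-0.9, 2.11], [0.09, 2.58], [-1.31, 4.45], [0.11, 2.69], [-2.54, 2.54]. Speed limits (rad/s): [2.39, 2.39, 3.01, 3.14, 3.14, 3.14].

INTERFACE

Orientations are given as a unit quaternion [w, x, y, z].
In Python, from rig import manip gives the robot as it stands.
- The arm moves only by the tool apply_moves, never from a script. Its arguments are lists of equal length, an entry for each row: "delta_rot": the turn, a rotation vector about the tool's x, y, z normalised to -1 to 1, where 1 is 180 degrees, a list of three; "linear": the shift along the tool's x, y, z normalised to -1 to 1, where 1 is 75 cm, a list of three; "hand": the opening, from 0 (shut) to 1 (fully open). A call has 1 to 20 rows; each row is the pose to reach, as a shift and turn from the pose commanded when the call began, along the tool's axes at that moment, turning the shorter way round; what a row does not reach only later rows make up. A row lasts 1/10 s, in which the tool goes at most 50 mm and 8.59 degrees, less where a joint would pass 70% of its speed; a pose out of reach is approached as far as the arm can. A call with a number of a shift or a turn outside -1 to 1 is refused whole. A call with a gripper value outside its range is refused whole. The fingers move at their own pace and stop on an object; "grip_force" is the grip in N (left out, the last holds). Time passes only in rows, so rows that repeat a pose let the fingers close. It gives the time, the measured TCP pose, the force, the opening and the grip force at its end, in the units of the state.
- manip.state(): the state, without advancing time (a new reading comes with each control period).
- manip.get_image(name): name is "scene" or "top"; returns a dict with "color" (480x640x3 uint8, blue, green, red), "intrinsics" (3x3 intrinsics, pixels), "T" (4x4, takes a point from camera to world coordinates). Camera axes: x right, y up, looking along -z (the intrinsics and any distortion apply to the point x, -y, -z); pixel columns grow to the right and rows downward; lengths in mm; the calibration is good to about 2 mm. A picture is of the moment at which its call begins. There is no depth.
- manip.finish_job(): hands the job in; it is judged then, once.
The state is a dict: "time_s": time; "q": joint angles; "joint_vel": joint speeds; "joint_torque": joint torques, N m; "tcp_pos": TCP position; "eef_rot": TCP orientation; "contact_force": force on the tool from outside, world axes, zero at the start; "torque": the same for the moment, N m; "opening": finger opening in mm; "gripper_force": force on a finger pad.
Only numpy, scipy, OpenCV 4.12 (cv2) and the standard library are available. Lean on these libraries where they do the work, as an engineer would, in place of code of your own. Each camera call takes 0.05 s, during which the arm holds its last target. There are 200 camera calls.

TASK

The white bumper disc with the red spot in the cardboard marble maze has just been glued to its spring. Take the orange-handled push rod out of its wooden block, pass it down through the hole of the wooden bridge above that disc, set its foot on the red spot, and with the rod upright press the disc gently down to about half of its spring travel. Finish while still gripping the rod and holding the disc pressed; do not press on the blue and green bumpers and leave the other things on the table where they are.

Things in the scene. Friction and masses are not known exactly. Their poses are not given: they have to be found in the camera images.
- push_rod: The tool: an upright aluminium rod, 10 mm diameter, with a square orange handle at its top (22 x 22 mm, 45 mm tall). Whole length 160 mm, mass about 0.08 kg. Origin: centre of the foot (bottom end); z runs up the rod to the handle; x and y are square to the handle's flat sides. The handle spans 115 to 160 mm above the origin (its middle 137.5 mm). It starts standing loosely in the wooden block, foot 35 mm below the block's top.
- block: Dark wooden block that holds the push rod, 70 x 70 mm, 50 mm tall, fixed. One blind hole in the middle, 11.5 mm wide, 35 mm deep. Origin: centre of its underside, on the table; z up. Nothing beside it reaches as high as the rod's handle (the glue stick, 75 mm tall, may stand about 40 mm off).
- maze: Cardboard marble maze, fixed: an open tray 190 mm (x) by 290 mm (y), walls 30 mm high, with a wooden bridge along its y axis on two posts. The bridge bar is 32 mm wide (x), 254 mm long (y), its underside 88 mm and its top 100 mm above the table; nothing stands higher. Three vertical through holes, 16 mm diameter, lie in it at x = 0, y = -60, 0 and +60 mm, each straight above the centre of one bumper. Origin: centre of the tray's underside, on the table; z up.
- glued_base: The freshly glued bumper: a round white disc (48 mm diameter, 8 mm thick) with a red spot (16 mm diameter) in its middle, on a coil spring on the maze floor, under one of the three holes (which one varies). Origin: centre of its foot on the tray floor, 5 mm above the table; the disc's top is 35 mm above the table when not pressed.
- red_spot (a point): Centre of the red spot on the top face of the white disc; it sinks with the disc. It lies straight below the middle of its bridge hole: at rest 35 mm above the table, 53 mm below the bar's underside.
- glued_disc (a joint): How far the white disc is pressed down, in m: 0 at rest, 0.014 at its bottom stop. The spring takes about 0.6 N per mm, so half travel (7 mm) is about 4 N.
- bumper_blue: Plain blue bumper disc, same size as the white one, already dry and rigid, under another of the holes. Origin: centre of its foot on the tray floor, top 30 mm above it.
- bumper_green: Plain green bumper disc, as the blue one, under the remaining hole. Origin: centre of its foot on the tray floor, top 30 mm above it.
- glue_stick: Bystander: standing yellow glue stick with a red cap, 28 mm diameter, 75 mm tall, loose. Origin: centre of its underside.
- eraser: Bystander: white eraser, 45 x 22 x 13 mm, loose. Origin: centre of its underside.
- ruler: Bystander: flat blue ruler, 30 x 200 x 4 mm (long in y), loose. Origin: centre of its underside.

How it is judged:
By the outcome, as a careful person would: the job done as asked, in the order asked, and still so for the second after the job is handed in, while the arm keeps its last pose, push and grip.
It also fails if it takes over 46 s, if anything falls off the work surface, if the arm or the gripper's body presses on something with over 40 N, if the wrist force passes 120 N, or if a joint passes its speed limit or range.

## Working session

There is one attempt and no reset: what is moved stays moved. The work goes in short steps, Python scripts to look and compute and a tool call to move; the robot and the scene stay as the last step left them, time stands still between calls to the robot, and variables do not carry over. Pictures are saved under pics/ and viewed, at most 10 in all, crops included, and the job is handed in when it is done.

Besides the shell and the picture viewer there is one more tool, called after "Emit:" as name(argument=value, ...), one argument or row to a line, values as JSON. apply_moves: Moves the arm, as the interface text tells. Scaled input: -1 to 1 covers 75 cm each way for a shift and 180 degrees each way for a turn. Its arguments: {"type":"object","properties":{"delta_rot":{"type":"array"},"linear":{"type":"array"},"hand":{"type":"array"},"grip_force":{"type":"number"}},"required":["delta_rot","linear","hand"]}

```bash
mkdir -p pics; ls
python3 - <<'E'
from rig import manip
import cv2,pickle
d={}
for n in("scene","top"):
    i=manip.get_image(n); d[n]=i; cv2.imwrite(f"pics/{n}0.png",i["color"]); print(n,i["intrinsics"],i["T"],[k for k in i])
pickle.dump(d,open("im0.pkl","wb"))
print(manip.state())
E
```

```text
pics
scene [[580.04349804   0.         328.35957868]
 [  0.         580.04349804 247.86821666]
 [  0.           0.           1.        ]] [[-7.88479185e-01 -3.16573924e-01  5.27334359e-01  1.04087179e+03]
 [ 6.14767157e-01 -4.32157206e-01  6.59773819e-01  6.33027130e+02]
 [ 1.90241563e-02  8.44405768e-01  5.35366212e-01  5.34134908e+02]
 [ 0.00000000e+00  0.00000000e+00  0.00000000e+00  1.00000000e+00]] ['color', 'intrinsics', 'T']
top [[540.40402427   0.         321.22365249]
 [  0.         540.40402427 232.49278369]
 [  0.           0.           1.        ]] [[-9.06446291e-03  9.84959584e-01 -1.72546963e-01  3.87239047e+02]
 [-9.99799068e-01 -1.20122967e-02 -1.60477191e-02  4.50697049e+00]
 [-1.78790400e-02  1.72366829e-01  9.84870558e-01  1.08043265e+03]
 [ 0.00000000e+00  0.00000000e+00  0.00000000e+00  1.00000000e+00]] ['color', 'intrinsics', 'T']
{'time_s': 0.1, 'q': array([-1.13101354e+00,  4.23761363e-01,  1.63059387e+00,  1.54340871e-05,
        1.08857708e+00, -1.89888901e-02]), 'joint_vel': array([ 0.00058612, -0.0023645 , -0.00175803, -0.00032522, -0.00090773,
       -0.00111519]), 'joint_torque': array([ 6.57823712e-04, -5.58428943e+01, -2.82445335e+01,  8.96871757e-05,
        2.94868565e-03, -8.64293725e-06]), 'tcp_pos': array([ 276.65040383, -560.01489414,  303.23300063]), 'eef_rot': array([-6.56484203e-04,  9.73806823e-01,  2.27375949e-01, -1.33208328e-04]), 'contact_force': array([-1.01895288, -0.1937429 ,  0.32164718]), 'torque': array([-0.04975102,  0.02936235, -0.01209488]), 'gripper_force': 0.0, 'opening': 85.45292479662699}
```

View pics/scene0.png

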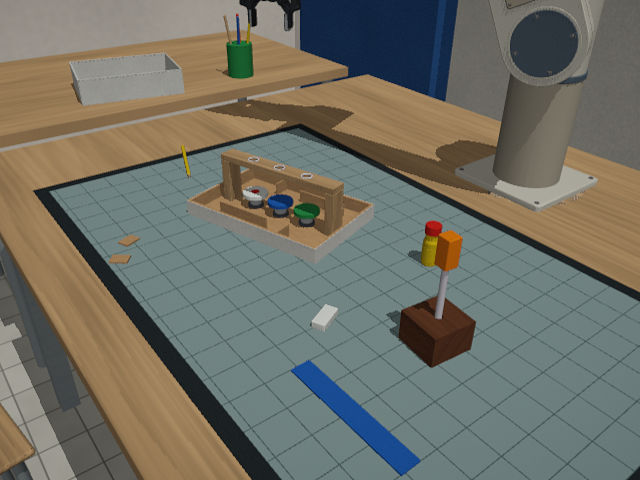

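View pics/top0.png

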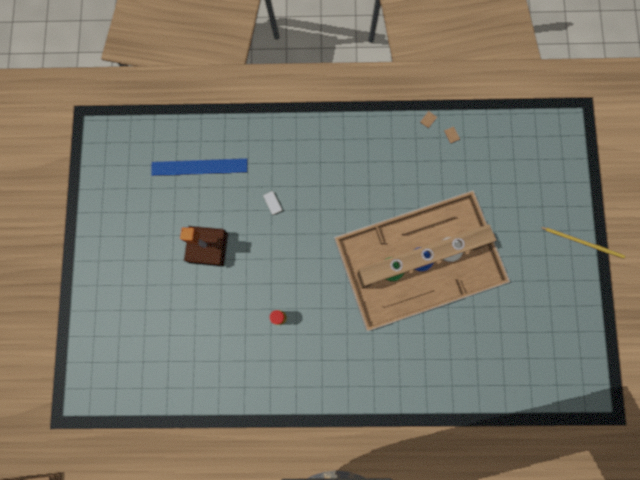

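The white disc is under the right-hand hole in the top view, about (458,244). The rod handle is at about (188,234) in the top view and (448,250) in the scene view. I'll zoom in to get precise corners.

Run:
```python
import cv2,pickle,numpy as np
d=pickle.load(open("im0.pkl","rb"))
def c(n,x,y,w,h,s): return cv2.resize(d[n]["color"][y:y+h,x:x+w],None,fx=s,fy=s,interpolation=cv2.INTER_CUBIC)
a=c("top",335,185,180,150,4.4)  # 792x660
cv2.imwrite("pics/z1.png",cv2.resize(d["top"]["color"][188:332,330:520],(798,605-5)[0:2],interpolation=cv2.INTER_CUBIC))
b=c("top",170,210,70,70,5.7); e=c("scene",390,215,100,150,4)
o=np.zeros((600,800,3),np.uint8); o[:b.shape[0],:b.shape[1]]=b; o[:600,400:]=e; cv2.imwrite("pics/z2.png",o)
```

```text
(no output)
```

View pics/z1.png

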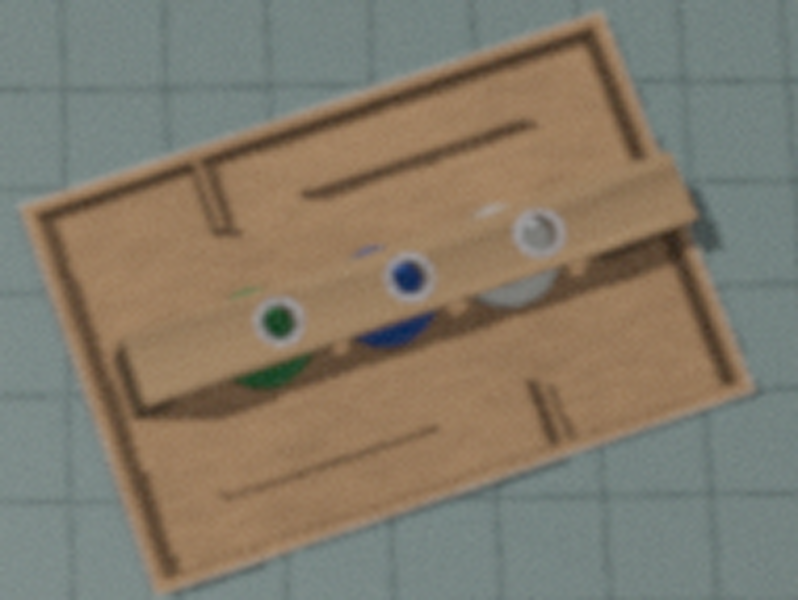

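View pics/z2.png

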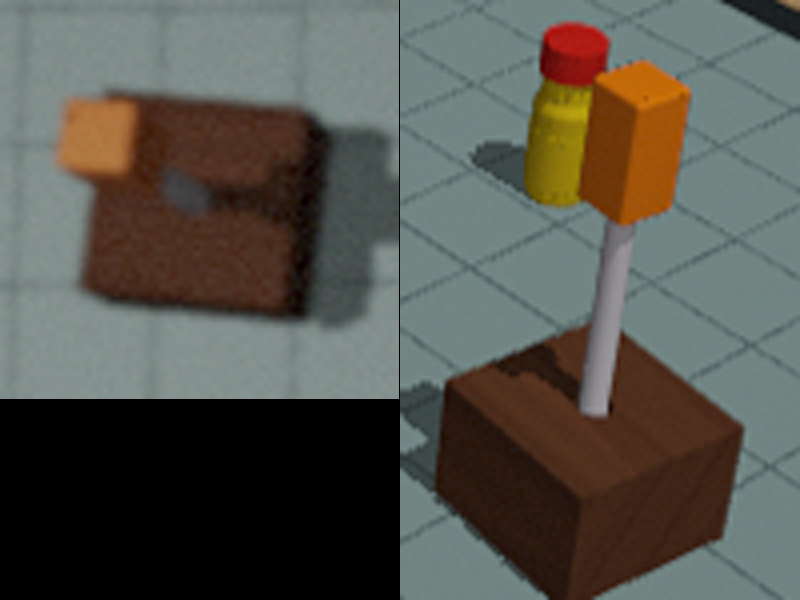

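```bash
cat > h.py <<'E'
import numpy as np,pickle,cv2
from scipy.optimize import least_squares
from scipy.spatial.transform import Rotation as R
d=pickle.load(open("im0.pkl","rb"))
def proj(n,P,T=None):
    K=d[n]["intrinsics"];T=d[n]["T"]; p=(np.atleast_2d(P)-T[:3,3])@T[:3,:3]
    p=p*[1,-1,-1]; q=p@K.T; return q[:,:2]/q[:,2:]
def onplane(n,uv,z):
    K=d[n]["intrinsics"];T=d[n]["T"]; r=np.linalg.inv(K)@[*uv,1]; r=T[:3,:3]@(r*[1,-1,-1]); o=T[:3,3]
    return o+r*(z-o[2])/r[2]
def fit(obs,p0,pose):
    f=lambda p:np.concatenate([(proj(n,pose(p,np.array(l,float)))-uv).ravel() for n,l,uv in obs])
    s=least_squares(f,p0,x_scale=[10]*2+[.1]*(len(p0)-2)); print(s.x.round(4)); print(s.fun.reshape(-1,2).round(1).tolist()); return s.x
def planar(p,l): return l@R.from_rotvec([0,0,p[2]]).as_matrix().T+[p[0],p[1],0]
E
cat > fit.py <<'E'
from h import *
z1=lambda x,y:np.array([330+(x+.5)*190/798-.5,188+(y+.5)*.24-.5])
zt=lambda x,y:np.array([170+(x+.5)/5.7-.5,210+(y+.5)/5.7-.5])
zs=lambda x,y:np.array([390+(x-400+.5)/4-.5,215+(y+.5)/4-.5])
top=[("top",[0,60,100],z1(279,321)),("top",[0,0,100],z1(408,276)),("top",[0,-60,100],z1(537,232)),
 ("top",[95,145,30],z1(22,207)),("top",[95,-145,30],z1(602,13)),("top",[-95,-145,30],z1(752,385)),("top",[-95,145,30],z1(163,592))]
sc=[("scene",[0,60,100],[307,176]),("scene",[0,0,100],[280,167]),("scene",[0,-60,100],[254,160]),
 ("scene",[95,145,30],[317,248]),("scene",[95,-145,30],[189,202]),("scene",[-95,145,30],[373,206])]
for o in(top,sc,top+sc): x=fit(o,[480,-200,.3],planar)
print("hole",planar(x,np.array([[0,-60,100.]])))
# block
bl=[("scene",[a*35,b*35,50],zs(*p)) for a,b,p in[(1,-1,(445,380)),(1,1,(583,500)),(-1,1,(742,428)),(-1,-1,(597,325))]]
bt=[("top",[a*35,b*35,50],zt(*p)) for a,b,p in[(1,1,(108,93)),(-1,1,(83,288))]]
for o in (bl,bl+bt): fit(o,[400,230,0.],planar)
# rod: x,y at foot(z=15), yaw, tilt x,y
def rod(p,l): return l@(R.from_rotvec([p[3],p[4],0])*R.from_rotvec([0,0,p[2]])).as_matrix().T+[p[0],p[1],15]
S=[(1,-1,160,(595,78)),(-1,-1,160,(643,62)),(-1,1,160,(690,95)),(1,1,160,(636,115)),(1,-1,115,(582,190)),(1,1,115,(625,223)),(-1,1,115,(675,205))]
o=[("scene",[a*11,b*11,z],zs(*p)) for a,b,z,p in S]+[("scene",[0,0,37],zs(595,412))]
t=[("top",[a*11,b*11,160],zt(*p)) for a,b,p in[(1,1,(63,99)),(1,-1,(138,100)),(-1,-1,(133,176)),(-1,1,(58,168))]]
x=fit(o+t,[400,230,0,0,0],rod); print("handle mid",rod(x,np.array([[0,0,137.5]])))
E
python3 fit.py
```

```text
[ 5.171087e+02 -1.724973e+02  3.223000e-01]
[[0.3, -0.1], [0.5, -0.0], [0.6, -0.1], [-0.1, 0.0], [-0.7, -0.6], [0.3, 0.4], [-0.9, 0.3]]
[ 5.185155e+02 -1.635391e+02  3.247000e-01]
[[0.6, 0.1], [0.0, 0.6], [-0.1, -0.5], [-0.3, 1.4], [-2.0, -1.3], [1.8, -1.8]]
[ 5.162820e+02 -1.702434e+02  3.244000e-01]
[[-0.9, 0.5], [-0.7, 0.5], [-0.7, 0.3], [-1.3, 0.6], [-1.9, -0.3], [-0.8, 0.6], [-2.0, 0.9], [-0.7, -1.6], [-1.0, -1.0], [-1.0, -2.0], [-1.7, -0.8], [-2.6, -3.0], [0.3, -3.5]]
hole [[ 535.40838671 -227.11322148  100.        ]]
[ 5.509579e+02  2.543620e+02 -9.280000e-02]
[[-0.8, 0.8], [-0.3, 0.7], [0.5, 0.0], [0.6, -1.8]]
[ 5.493873e+02  2.525014e+02 -8.670000e-02]
[[-0.9, -0.2], [-0.3, -0.6], [0.1, -1.3], [0.2, -2.9], [-2.3, -1.6], [-2.2, -0.3]]
[ 5.543382e+02  2.609458e+02 -9.840000e-02  5.820000e-02 -4.100000e-02]
[[-1.5, -2.0], [-0.0, -2.0], [0.8, -3.3], [0.7, -4.0], [-1.9, 2.1], [-0.7, 1.5], [0.0, 1.4], [0.7, -0.6], [-1.0, -0.8], [-1.3, 0.2], [-2.0, -0.4], [-1.7, -0.2]]
handle mid [[548.70229832 252.95686902 152.15197571]]
```

```bash
cat > ov.py <<'E'
from h import *
def wire(img,n,P,E,col,s,off):
    q=(proj(n,P)-off+.5)*s
    for a,b in E: cv2.line(img,tuple(int(v*8) for v in q[a]),tuple(int(v*8) for v in q[b]),col,1,cv2.LINE_AA,3)
def box(x,y,z0,z1,X=0,Y=0):
    P=np.array([[X+a*x,Y+b*y,c] for c in(z0,z1) for a,b in((1,1),(1,-1),(-1,-1),(-1,1))],float)
    return P,[(i,(i+1)%4) for i in range(4)]+[(4+i,4+(i+1)%4) for i in range(4)]+[(i,i+4) for i in range(4)]
def circ(r,z,X,Y):
    t=np.linspace(0,6.283,25); return np.c_[X+r*np.cos(t),Y+r*np.sin(t),0*t+z],[(i,i+1) for i in range(24)]
def overlay(n,x0,y0,w,h,s,mz=None,bk=None,rd=None,img=None):
    im=cv2.resize((d[n]["color"] if img is None else img)[y0:y0+h,x0:x0+w],None,fx=s,fy=s,interpolation=cv2.INTER_CUBIC); off=np.array([x0,y0])
    if mz is not None:
        for g in(box(95,145,0,30),box(16,127,88,100),*[circ(8,100,0,y) for y in(-60,0,60)],circ(24,35,0,-60)): wire(im,n,planar(mz,g[0]),g[1],(0,0,255),s,off)
    if bk is not None:
        g=box(35,35,0,50); wire(im,n,planar(bk,g[0]),g[1],(0,255,255),s,off)
    if rd is not None:
        g=box(11,11,130,175); wire(im,n,planar(rd,g[0]),g[1],(255,255,0),s,off)
    return im
E
python3 - <<'E'
from ov import *
mz=[517.1,-172.5,.3223]; bk=[549.5,252.5,-.087]
o=np.zeros((600,800,3),np.uint8)
a=overlay("scene",180,140,200,120,4,mz); o[:a.shape[0]]=a[:480]
cv2.imwrite("pics/o1.png",o[:480])
b=overlay("scene",390,215,100,150,4,bk=bk,rd=bk); c=overlay("top",170,210,70,70,5.7,bk=bk,rd=bk)
o[:]=0;o[:,400:]=b;o[:c.shape[0],:c.shape[1]]=c;cv2.imwrite("pics/o2.png",o)
E
```

```text
(no output)
```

View pics/o1.png

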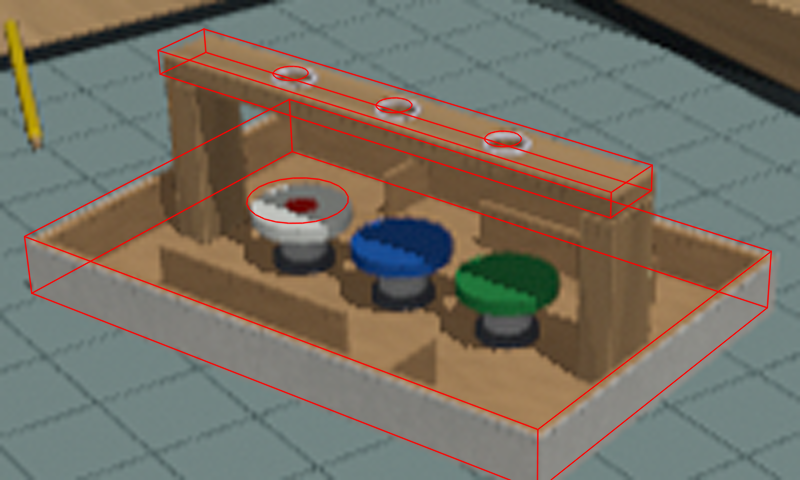

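View pics/o2.png

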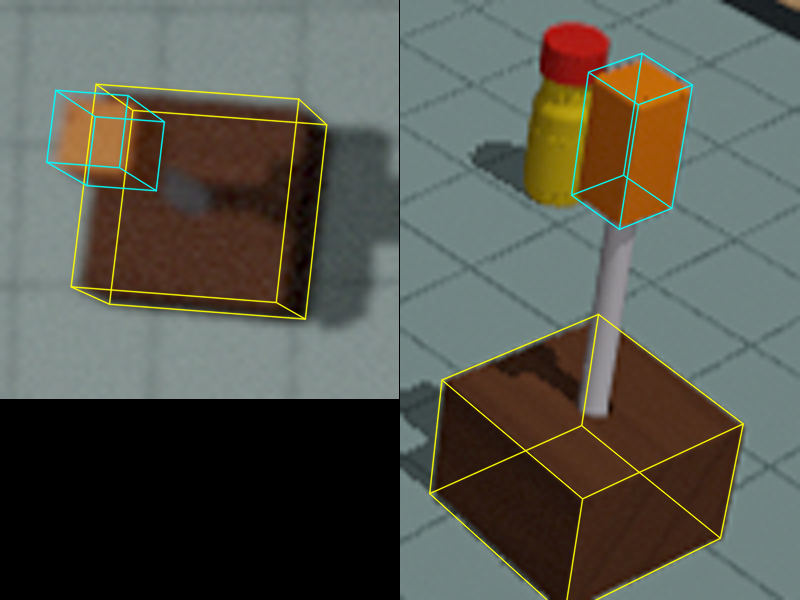

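```bash
cat >> fit.py <<'E'
print("----")
import ov
vr=lambda p,l: planar(p,l)+[0,0,15]
for q in(o[:7],t,o[:7]+t): fit(q,[548,250,-.09],vr)
E
python3 fit.py | sed -n '/----/,$p'
python3 - <<'E'
from h import *
# orange mask centroid of top handle / scene
for n in d:
    hsv=cv2.cvtColor(d[n]["color"],cv2.COLOR_BGR2HSV); m=cv2.inRange(hsv,(5,170,120),(18,255,255))
    k,l,s,c=cv2.connectedComponentsWithStats(m); i=1+s[1:,4].argmax(); print(n,s[i],c[i])
    if n=="scene":
        pass
    P=proj(n,np.array([[547.,250,175],[547,250,152.5]])); print(P)
E
```

```text
----
[ 5.499555e+02  2.546242e+02 -1.181000e-01]
[[-0.8, -1.0], [1.0, -1.5], [1.5, -1.7], [1.1, -2.0], [-1.8, 1.7], [-1.0, 2.2], [0.0, 1.7]]
[ 5.471124e+02  2.489824e+02 -5.300000e-02]
[[0.3, -0.1], [-0.1, 0.2], [-0.3, -0.5], [0.1, 0.4]]
[ 5.480968e+02  2.523438e+02 -8.840000e-02]
[[-1.2, -2.1], [0.2, -2.8], [1.1, -3.1], [1.1, -3.2], [-2.2, 0.6], [-1.0, 0.9], [-0.3, 0.2], [-1.4, -0.9], [-1.8, -0.1], [-2.5, -0.8], [-2.1, -0.4]]
scene [431 231  31  40 538] [451.59479554 248.34200743]
[[449.31817476 232.55810598]
 [446.94129436 248.17531596]]
top [192 228   2  12  13] [192.23076923 233.15384615]
[[186.18491119 233.46292162]
 [189.58008535 235.65704823]]
```

```bash
cat > mv.py <<'E'
import sys,json,os,numpy as np
from scipy.spatial.transform import Rotation as R
# commanded pose tracked: pos + yaw of tool y; tool points down. usage: mv.py x y z yaw_y [save]
f="cmd.json"; c=json.load(open(f)) if os.path.exists(f) else [276.81,-560.341,303.919,-1.112]
def rot(yw): # columns tool axes
    y=np.array([np.cos(yw),np.sin(yw),0]); z=np.array([0,0,-1.]); return np.c_[np.cross(y,z),y,z]
t=[float(v) for v in sys.argv[1:5]]
Rc=rot(c[3]); l=np.round(Rc.T@(np.array(t[:3])-c[:3])/750,4); r=round(-(t[3]-c[3])/np.pi,4)
print("linear",l.tolist(),"rot z",r)
n=[*(np.array(c[:3])+Rc@l*750).tolist(),c[3]-r*np.pi]; json.dump(n,open(f,"w")); print(n)
E
python3 mv.py 547.5 250.5 290 -0.085
```

```text
linear [0.8024, -0.8095, 0.0186] rot z -0.3269
[547.498603206705, 250.51761018984257, 289.969, -0.08501336154149675]
```

Emit:
apply_moves(
  linear=[
    [0.8024, -0.8095, 0.0186],
    [0.8024, -0.8095, 0.0186],
    [0.8024, -0.8095, 0.0186],
    [0.8024, -0.8095, 0.0186],
    [0.8024, -0.8095, 0.0186],
    [0.8024, -0.8095, 0.0186],
    [0.8024, -0.8095, 0.0186],
    [0.8024, -0.8095, 0.0186],
    [0.8024, -0.8095, 0.0186],
    [0.8024, -0.8095, 0.0186],
    [0.8024, -0.8095, 0.0186],
    [0.8024, -0.8095, 0.0186],
    [0.8024, -0.8095, 0.0186],
    [0.8024, -0.8095, 0.0186],
    [0.8024, -0.8095, 0.0186],
    [0.8024, -0.8095, 0.0186],
    [0.8024, -0.8095, 0.0186],
    [0.8024, -0.8095, 0.0186],
    [0.8024, -0.8095, 0.0186],
    [0.8024, -0.8095, 0.0186],
  ],
  delta_rot=[
    [0, 0, -0.3269],
    [0, 0, -0.3269],
    [0, 0, -0.3269],
    [0, 0, -0.3269],
    [0, 0, -0.3269],
    [0, 0, -0.3269],
    [0, 0, -0.3269],
    [0, 0, -0.3269],
    [0, 0, -0.3269],
    [0, 0, -0.3269],
    [0, 0, -0.3269],
    [0, 0, -0.3269],
    [0, 0, -0.3269],
    [0, 0, -0.3269],
    [0, 0, -0.3269],
    [0, 0, -0.3269],
    [0, 0, -0.3269],
    [0, 0, -0.3269],
    [0, 0, -0.3269],
    [0, 0, -0.3269],
  ],
  hand=[1, 1, 1, 1, 1, 1, 1, 1, 1, 1, 1, 1, 1, 1, 1, 1, 1, 1, 1, 1],
)

```text
time_s: 2.1
tcp_pos: [546.8, 249.6, 289.4]
eef_rot: [-0.0, 0.737, 0.676, -0.001]
contact_force: [-0.6, -0.5, 0.1]
opening: 85.2
gripper_force: 0.0
```

```bash
python3 mv.py 547.5 250.5 207 -0.085
```

```text
linear [-0.0, 0.0, 0.1106] rot z -0.0
[547.498603206705, 250.51761018984257, 207.019, -0.08501336154149675]
```

Emit:
apply_moves(
  linear=[
    [0, 0, 0.03],
    [0, 0, 0.06],
    [0, 0, 0.085],
    [0, 0, 0.1],
    [0, 0, 0.1106],
    [0, 0, 0.1106],
    [0, 0, 0.1106],
  ],
  delta_rot=[
    [0, 0, 0],
    [0, 0, 0],
    [0, 0, 0],
    [0, 0, 0],
    [0, 0, 0],
    [0, 0, 0],
    [0, 0, 0],
  ],
  hand=[1, 1, 1, 1, 1, 1, 1],
)

```text
time_s: 2.8
tcp_pos: [547.8, 250.3, 207.6]
eef_rot: [0.0, 0.737, 0.676, 0.0]
contact_force: [-0.3, -0.1, 0.5]
opening: 85.4
gripper_force: 0.0
```

Run:
```python
from rig import manip
import cv2,pickle,numpy as np
d={n:manip.get_image(n) for n in("scene","top")}; pickle.dump(d,open("im1.pkl","wb"))
s=cv2.resize(d["scene"]["color"][190:340,390:490],None,fx=4,fy=4,interpolation=cv2.INTER_CUBIC)
t=cv2.resize(d["top"]["color"][185:285,150:250],None,fx=4,fy=4,interpolation=cv2.INTER_CUBIC)
o=np.zeros((600,800,3),np.uint8);o[:,400:]=s;o[:400,:400]=t;cv2.imwrite("pics/g1.png",o)
s=manip.state();print(s["tcp_pos"],s["contact_force"],s["opening"])
```

```text
[547.96573869 250.60484914 207.94222384] [0.84919303 0.18469358 0.843262  ] 85.08138463432793
```

View pics/g1.png

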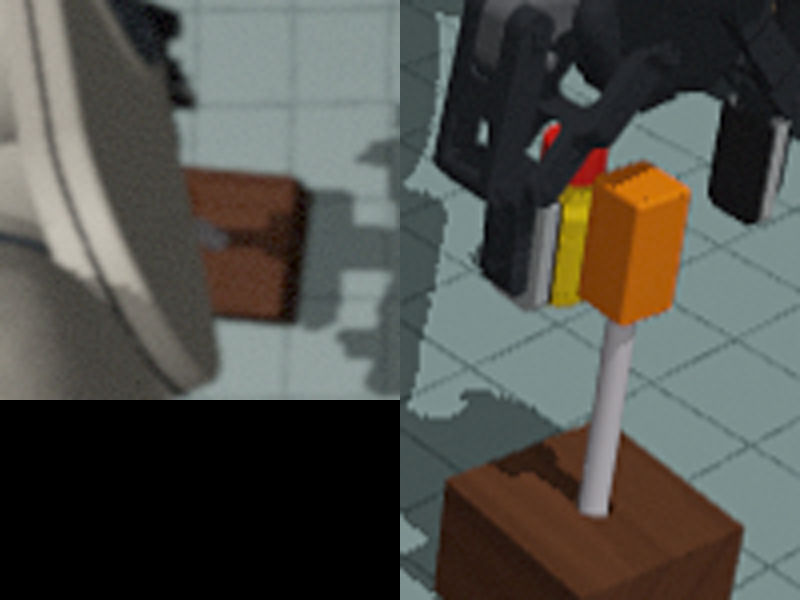

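The handle sits between the fingers: its +y face centre is about (656,245) in the crop, and the finger midpoint is about x=658. So I'll close on it gently.

Emit:
apply_moves(
  linear=[
    [0, 0, 0],
    [0, 0, 0],
    [0, 0, 0],
    [0, 0, 0],
    [0, 0, 0],
    [0, 0, 0],
    [0, 0, 0],
    [0, 0, 0],
    [0, 0, 0],
    [0, 0, 0],
    [0, 0, 0],
    [0, 0, 0],
    [0, 0, 0],
    [0, 0, 0],
    [0, 0, 0],
  ],
  delta_rot=[
    [0, 0, 0],
    [0, 0, 0],
    [0, 0, 0],
    [0, 0, 0],
    [0, 0, 0],
    [0, 0, 0],
    [0, 0, 0],
    [0, 0, 0],
    [0, 0, 0],
    [0, 0, 0],
    [0, 0, 0],
    [0, 0, 0],
    [0, 0, 0],
    [0, 0, 0],
    [0, 0, 0],
  ],
  hand=[0.6, 0.4, 0.3, 0.2, 0.2, 0.2, 0.2, 0.2, 0.2, 0.2, 0.2, 0.2, 0.2, 0.2, 0.2],
  grip_force=40,
)

```text
time_s: 4.4
tcp_pos: [547.6, 250.5, 207.2]
eef_rot: [0.0, 0.737, 0.676, 0.0]
contact_force: [0.2, 0.2, 3.6]
opening: 21.6
gripper_force: 40.9
```

```bash
python3 mv.py 547.5 250.5 322 -0.085
```

```text
linear [-0.0, 0.0, -0.1533] rot z -0.0
[547.498603206705, 250.51761018984257, 321.994, -0.08501336154149675]
```

Emit:
apply_moves(
  linear=[
    [0, 0, -0.01],
    [0, 0, -0.02],
    [0, 0, -0.035],
    [0, 0, -0.05],
    [0, 0, -0.07],
    [0, 0, -0.1],
    [0, 0, -0.13],
    [0, 0, -0.1533],
    [0, 0, -0.1533],
    [0, 0, -0.1533],
  ],
  delta_rot=[
    [0, 0, 0],
    [0, 0, 0],
    [0, 0, 0],
    [0, 0, 0],
    [0, 0, 0],
    [0, 0, 0],
    [0, 0, 0],
    [0, 0, 0],
    [0, 0, 0],
    [0, 0, 0],
  ],
  hand=[0.2, 0.2, 0.2, 0.2, 0.2, 0.2, 0.2, 0.2, 0.2, 0.2],
  grip_force=60,
)

```text
time_s: 5.4
tcp_pos: [547.3, 250.4, 322.5]
eef_rot: [0.0, 0.737, 0.676, 0.0]
contact_force: [-0.4, 0.2, -0.9]
opening: 21.4
gripper_force: 59.2
```

```bash
cat cmd.json; python3 mv.py 536 -229 322 -0.085
```

```text
[547.498603206705, 250.51761018984257, 321.994, -0.08501336154149675]linear [-0.6383, 0.039, -0.0] rot z -0.0
[535.9939513967008, -228.96214028115548, 321.994, -0.08501336154149675]
```

Emit:
apply_moves(
  linear=[
    [-0.01, 0.0006, 0],
    [-0.03, 0.0018, 0],
    [-0.06, 0.0037, 0],
    [-0.1, 0.0061, 0],
    [-0.15, 0.0092, 0],
    [-0.2, 0.0122, 0],
    [-0.25, 0.0153, 0],
    [-0.3, 0.0183, 0],
    [-0.35, 0.0214, 0],
    [-0.4, 0.0244, 0],
    [-0.45, 0.0275, 0],
    [-0.5, 0.0305, 0],
    [-0.55, 0.0336, 0],
    [-0.59, 0.036, 0],
    [-0.615, 0.0376, 0],
    [-0.63, 0.0385, 0],
    [-0.6383, 0.039, 0],
    [-0.6383, 0.039, 0],
    [-0.6383, 0.039, 0],
    [-0.6383, 0.039, 0],
  ],
  delta_rot=[
    [0, 0, 0],
    [0, 0, 0],
    [0, 0, 0],
    [0, 0, 0],
    [0, 0, 0],
    [0, 0, 0],
    [0, 0, 0],
    [0, 0, 0],
    [0, 0, 0],
    [0, 0, 0],
    [0, 0, 0],
    [0, 0, 0],
    [0, 0, 0],
    [0, 0, 0],
    [0, 0, 0],
    [0, 0, 0],
    [0, 0, 0],
    [0, 0, 0],
    [0, 0, 0],
    [0, 0, 0],
  ],
  hand=[0.2, 0.2, 0.2, 0.2, 0.2, 0.2, 0.2, 0.2, 0.2, 0.2, 0.2, 0.2, 0.2, 0.2, 0.2, 0.2, 0.2, 0.2, 0.2, 0.2],
)

```text
time_s: 7.4
tcp_pos: [536.0, -228.1, 322.0]
eef_rot: [-0.0, 0.736, 0.677, 0.0]
contact_force: [-0.3, -0.7, -1.1]
opening: 21.1
gripper_force: 59.2
```

Run:
```python
from rig import manip
from ov import *
D={n:manip.get_image(n) for n in("scene","top")}; pickle.dump(D,open("im2.pkl","wb"))
st=manip.state();print(st["tcp_pos"],st["contact_force"])
s=cv2.resize(D["scene"]["color"][60:220,200:320],None,fx=3.75,fy=3.75,interpolation=cv2.INTER_CUBIC)
t=cv2.resize(D["top"]["color"][200:290,410:500],None,fx=3.8,fy=3.8,interpolation=cv2.INTER_CUBIC)
o=np.zeros((600,800,3),np.uint8);o[:,:450]=s;o[:342,452:794]=t;cv2.imwrite("pics/m1.png",o)
print(proj("scene",[[st["tcp_pos"][0],st["tcp_pos"][1],z] for z in(130.5,245.5,100)]))
```

```text
[ 536.09023325 -228.19662749  322.05692439] [ 0.11940238 -0.54359341 -1.35323504]
[[251.54208733 142.32063599]
 [248.04291584  78.79283913]
 [252.40236603 157.9390792 ]]
```

View pics/m1.png

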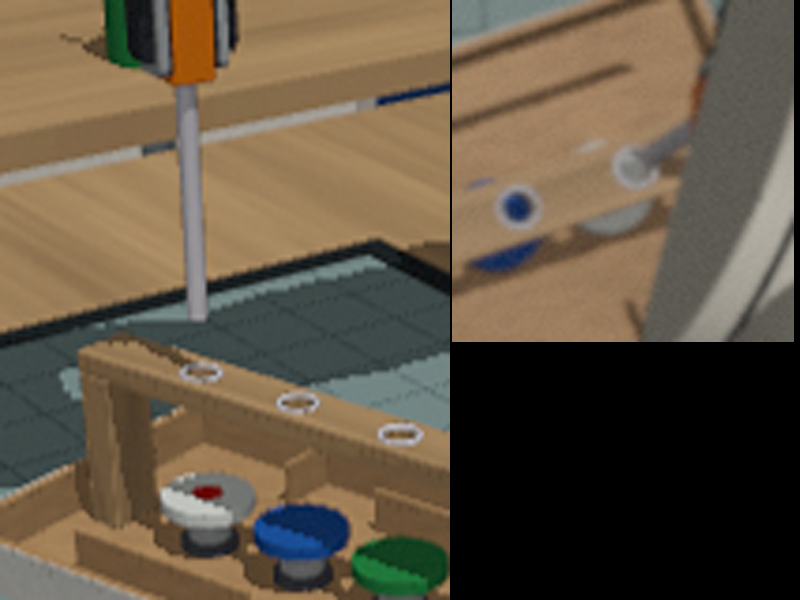

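Run:
```python
from h import *
P=proj("top",[[536,-228.5,z] for z in(245,130.5,100)]);print(P)
print((P-[410,200]+.5)*3.8+[452,0])
for a in([546,-228.5,100],[536,-218.5,100]): print(proj("top",a)-P[2],proj("scene",a)-proj("scene",[536,-228.5,100]))
D=pickle.load(open("im2.pkl","rb"))
t=cv2.resize(D["top"]["color"][228:258,440:480],None,fx=16,fy=16,interpolation=cv2.INTER_CUBIC); cv2.imwrite("pics/m2.png",t)
```

```text
[[478.95100757 229.08833452]
 [461.53018387 240.62822518]
 [457.56076137 243.25764743]]
[[715.91382876 112.43567117]
 [649.7146987  156.28725567]
 [634.63089321 166.27906025]]
[[-0.28731786 -5.39935858]] [[-4.68480125  1.28244052]]
[[-5.49245236  0.06397503]] [[2.8897243  1.80385215]]
```

View pics/m2.png

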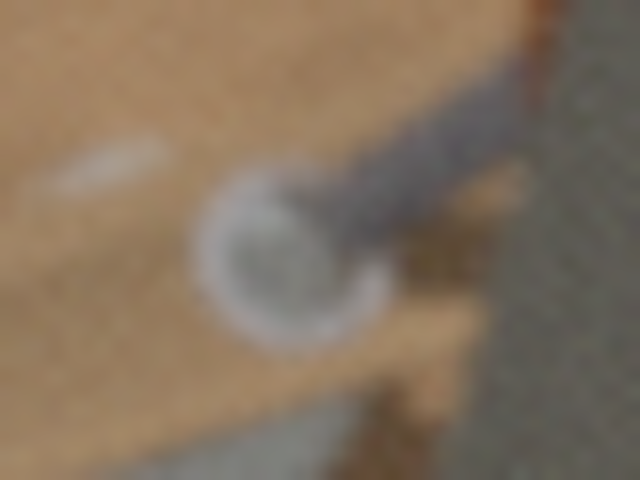

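Emit:
apply_moves(
  linear=[
    [0, 0, 0.01],
    [0, 0, 0.02],
    [0, 0, 0.03],
    [0, 0, 0.038],
    [0, 0, 0.046],
    [0, 0, 0.054],
    [0, 0, 0.062],
    [0, 0, 0.068],
    [0, 0, 0.0733],
    [0, 0, 0.0733],
    [0, 0, 0.0733],
  ],
  delta_rot=[
    [0, 0, 0],
    [0, 0, 0],
    [0, 0, 0],
    [0, 0, 0],
    [0, 0, 0],
    [0, 0, 0],
    [0, 0, 0],
    [0, 0, 0],
    [0, 0, 0],
    [0, 0, 0],
    [0, 0, 0],
  ],
  hand=[0.2, 0.2, 0.2, 0.2, 0.2, 0.2, 0.2, 0.2, 0.2, 0.2, 0.2],
)

```text
time_s: 8.6
tcp_pos: [536.0, -229.0, 267.1]
eef_rot: [0.0, 0.737, 0.676, 0.0]
contact_force: [-0.5, 0.3, -1.5]
opening: 20.9
gripper_force: 59.2
```

```bash
python3 mv.py 536 -229 267 -0.085
python3 - <<'E'
from rig import manip
import cv2,pickle
import numpy as np
s=manip.state();print(s["tcp_pos"],s["contact_force"],s["torque"],s["eef_rot"])
D={n:manip.get_image(n) for n in("scene","top")}; pickle.dump(D,open("im3.pkl","wb"))
a=cv2.resize(D["scene"]["color"][90:215,200:320],None,fx=4.8,fy=4.8,interpolation=cv2.INTER_CUBIC); cv2.imwrite("pics/m3.png",a)
E
```

```text
linear [-0.0, 0.0, 0.0733] rot z -0.0
[535.9939513967008, -228.96214028115548, 267.019, -0.08501336154149675]
[ 536.0428381  -228.99409916  267.07131116] [-0.53923883  0.3153621  -1.5151277 ] [ 0.00653609 -0.04917076  0.02079218] [2.93081645e-05 7.36516660e-01 6.76419403e-01 7.11296563e-06]
```

View pics/m3.png

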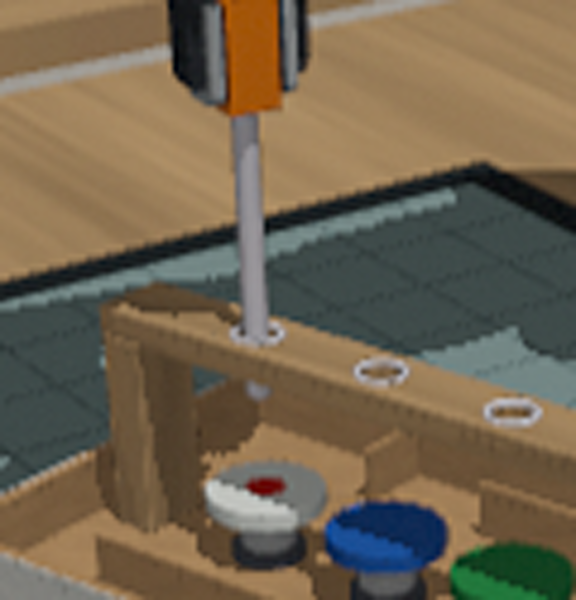

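The rod is through the hole and touching nothing. The foot is at (259,393), above the red spot at (267,486). I'll go down to just above the disc.

Emit:
apply_moves(
  linear=[
    [0, 0, 0.008],
    [0, 0, 0.016],
    [0, 0, 0.024],
    [0, 0, 0.032],
    [0, 0, 0.04],
    [0, 0, 0.046],
    [0, 0, 0.048],
    [0, 0, 0.048],
    [0, 0, 0.048],
    [0, 0, 0.048],
  ],
  delta_rot=[
    [0, 0, 0],
    [0, 0, 0],
    [0, 0, 0],
    [0, 0, 0],
    [0, 0, 0],
    [0, 0, 0],
    [0, 0, 0],
    [0, 0, 0],
    [0, 0, 0],
    [0, 0, 0],
  ],
  hand=[0.2, 0.2, 0.2, 0.2, 0.2, 0.2, 0.2, 0.2, 0.2, 0.2],
)

```text
time_s: 9.7
tcp_pos: [536.1, -229.0, 231.3]
eef_rot: [0.0, 0.736, 0.676, 0.0]
contact_force: [0.5, -0.6, -0.5]
opening: 21.2
gripper_force: 59.2
```

Run:
```python
from rig import manip
for i in range(8):
    s=manip.state();print(s["tcp_pos"].round(2),s["contact_force"].round(2)); manip.get_image("top")
```

```text
[ 536.14 -229.01  231.31] [ 0.54 -0.64 -0.5 ]
[ 536.14 -229.02  231.32] [-0.22 -0.07 -0.88]
[ 536.12 -229.02  231.34] [-0.3  -0.08 -0.51]
[ 536.07 -229.01  231.28] [-0.93  0.23 -1.85]
[ 536.05 -228.99  231.23] [ 0.33  0.23 -1.21]
[ 536.06 -228.99  231.18] [-0.5  -0.03 -0.84]
[ 536.03 -228.98  231.15] [-0.08  0.05 -1.55]
[ 536.   -228.98  231.12] [ 0.45 -0.22 -0.36]
```

Emit:
apply_moves(
  linear=[
    [0, 0, 0.002],
    [0, 0, 0.004],
    [0, 0, 0.006],
    [0, 0, 0.008],
    [0, 0, 0.01],
    [0, 0, 0.0107],
    [0, 0, 0.0107],
    [0, 0, 0.0107],
    [0, 0, 0.0107],
    [0, 0, 0.0107],
  ],
  delta_rot=[
    [0, 0, 0],
    [0, 0, 0],
    [0, 0, 0],
    [0, 0, 0],
    [0, 0, 0],
    [0, 0, 0],
    [0, 0, 0],
    [0, 0, 0],
    [0, 0, 0],
    [0, 0, 0],
  ],
  hand=[0.2, 0.2, 0.2, 0.2, 0.2, 0.2, 0.2, 0.2, 0.2, 0.2],
)

```text
time_s: 11.1
tcp_pos: [536.0, -229.0, 223.1]
eef_rot: [0.0, 0.737, 0.676, 0.0]
contact_force: [-0.9, 0.1, 1.0]
opening: 21.1
gripper_force: 59.4
```

```bash
cat > rd.py <<'E'
from rig import manip
import numpy as np
P=[];F=[]
for i in range(20):
    manip.get_image("top"); s=manip.state();P.append(s["tcp_pos"]);F.append(s["contact_force"])
print(np.mean(P,0).round(2),np.mean(F,0).round(2),(np.std(F,0)/20**.5).round(2),s["time_s"],s["opening"],s["eef_rot"].round(4))
E
python3 rd.py
```

```text
[ 536.01 -228.97  223.01] [-0.63  0.02  1.45] [0.1  0.12 0.12] 12.1 21.452370103920575 [0.     0.7365 0.6764 0.    ]
```

Emit:
apply_moves(
  linear=[
    [0, 0, 0.0015],
    [0, 0, 0.003],
    [0, 0, 0.0037],
    [0, 0, 0.0037],
    [0, 0, 0.0037],
    [0, 0, 0.0037],
    [0, 0, 0.0037],
  ],
  delta_rot=[
    [0, 0, 0],
    [0, 0, 0],
    [0, 0, 0],
    [0, 0, 0],
    [0, 0, 0],
    [0, 0, 0],
    [0, 0, 0],
  ],
  hand=[0.2, 0.2, 0.2, 0.2, 0.2, 0.2, 0.2],
)

```text
time_s: 12.8
tcp_pos: [536.0, -229.0, 220.3]
eef_rot: [0.0, 0.737, 0.676, 0.0]
contact_force: [-1.3, -0.4, 2.4]
opening: 21.4
gripper_force: 59.5
```

```bash
python3 rd.py
```

```text
[ 536.03 -228.97  220.25] [-0.6   0.31  3.16] [0.1  0.13 0.11] 13.8 21.33435172596881 [0.     0.7365 0.6764 0.    ]
```

```bash
python3 -c "
from rig import manip
print(manip.finish_job())"
```

```text
the job is handed in; nothing more can be done
None
```

The job is handed in: the upright rod is through the bridge hole, still gripped, and presses the white disc down about 7 mm (about 4 N, from force and height readings; I had no pictures left to confirm it visually).

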